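# Set the seal time on the packing-bench bag sealer

### The job

Set the seal time on the bag sealer to 4: turn the large dial clockwise, counting the clicks, until its pointer rests at the fourth tick after the long zero mark, then let go. Leave the small cooling dial beside it as it is.

Things in the scene. Friction and masses are not known exactly. Their poses are not given: they have to be found in the camera images.
- sealer: Grey bag sealer, a fixed machine 240 mm deep, 320 mm wide. Flat control deck 60 mm above the table on its front (-x) side; steel sealing jaw, top 100 mm above the table, on its far side. Origin: underside, on the table. Each dial's axis is 60 mm in front of it (-x) and 75 mm to one side (y): large dial on one side, small on the other, either way round. Deck is flat 80 mm behind the axes.
- seal_dial (a joint): Large black dial. Plate under it (108 mm across) has 8 black ticks 24 degrees apart, one per click: a long thick zero, then 7 short, clockwise from above. Value in rad: 0 with pointer at zero, growing clockwise, 0.419 per click, setting 4 = 1.676; stops at 0 and 2.93. A spring detent pulls it into the nearest click when let go; 0.15 N m turns it past a click. Starts at setting 1, 2 or 3.
- seal_grip (a point): Grip point of the large dial, on its axis, 94 mm above the table. Round skirt 60 mm across; on it a bar grip 54 mm long, 14 mm wide, 32 mm tall, a white line marking its pointer end. The point is inside the bar, 10 mm below its top, 22 mm above the skirt. z up along the axis, x along the bar to the pointer end, y across its width; turns with the dial.
- cool_mark (a point): Outer end of the white line on top of the small cooling dial (plain round black knob 36 mm across and 24 mm tall on a 68 mm plate, no clicks), 12 mm from its axis, 88 mm above the table. To be left alone. The axes of the two dials are 150 mm apart.

How it is judged:
By the outcome, as a careful person would: the job done as asked, in the order asked, and still so for the second after the job is handed in, with the robot touching nothing.
It also fails if it takes over 32 s, if anything falls off the work surface, if the arm or the gripper's body presses on something with over 40 N, if the wrist force passes 120 N, or if a joint passes its speed limit or range.

### The arm

A 6-joint arm with a two-finger parallel gripper is mounted at the origin on the work surface. World frame = base frame: x ahead of the robot, y to its left, z up, the work surface at z = 0. Lengths are in m, angles in rad, forces in N, time in s.
With the tool pointing down it reaches from about 0.25 to 0.775 m from the base axis. Payload 4 kg.
Tool frame: the origin (TCP) lies at the very end of the fingers, on their centre line; the grasp point (between the pads) lies 19 mm behind it (manip.grip_depth is the distance from the TCP to the grasp point, in m); z points along the fingers, y is the line along which they close (so a half turn about z gives the same grasp; the last joint's range is limited). The gripper opens to 85 mm and grips with 20 to 120 N. Pads are 22 mm wide; open, the fingers measure 114 mm over their backs; the gripper's body (76 mm by 85 mm) begins 54 mm behind the grasp point. The pads swing forward as they close: fully open they stand 13 mm farther back than shut.
Start: joints at [-1.347, 0.087, 1.371, -0, 1.684, -0.103], TCP at [0.177, -0.521, 0.21] pointing down, gripper open.
Joint ranges: [-3.1, 3.1], [-0.76, 2.03], [0.27, 2.55], [-1.08, 4.22], [0.17, 2.65], [-2.57, 2.57]. Speed limits (rad/s): [2.79, 2.79, 3.14, 3.14, 3.14, 3.14].

### API

Orientations are given as a rotation vector (axis times angle).
In Python, from station import manip, eoat, viewer gives the robot as it stands. The module is installed in compiled form; this text tells all that it offers. Calls block until the motion is done:
- manip.move_ptp(position, orientation): joint-space move of the TCP to a pose.
- manip.move_l(position, orientation=None, velocity=0.15, until_force=None): straight line of the TCP; orientation=None keeps the orientation; velocity is the mean speed in m/s. With until_force (N) it stops when the force on the tool has changed by that much, and returns True; else False.
- manip.movej(angles): joint-space move.
- eoat.set_gripper(opening, grasp_force=None): opening from 0.0 (shut) to 1.0 (fully open); grasp_force is the grip in N (None keeps the last); returns when the fingers have stopped.
- manip.dwell(seconds).
- manip.inverse_kinematics(position, orientation): joint angles nearest the present ones, or None.
- manip.get_state(): the state.
- viewer.capture(name): name is "scene" or "top"; returns (picture, depth): 420x560x3 uint8, blue, green, red; 420x560 float32, m along the optical axis (not along the pixel's ray), 0 where there is no reading.
- viewer.camera_info(name): a dict with "camera_matrix" (3x3 intrinsics, pixels), "T" (4x4, takes a point from camera to world coordinates). Camera axes: x right, y down, z forward; pixel columns grow to the right and rows downward; lengths in m; the calibration is good to about 2 mm. A picture is of the moment at which its call begins. camera_info takes no time and is no camera call.
A pose or a line that the arm cannot do raises manip.MotionError and nothing moves.
- manip.finish_job(): hands the job in; it is judged then, once.
Trained networks look in the newest picture that a camera, given by its name, has taken for a name from the list of things; names that differ only in an ending like _2 or _b are one class to them, and where a whole thing is asked for, a point or a joint stands for the part that bears it (a point fixed in the world has none). Each returns a list of dicts, best first, with "conf" (0 to 1); they miss things now and then, are a little off and sometimes report something else, mostly with a low value. They report only what shows in the picture. A call takes as long as a camera call.
- viewer.spot_in(target, camera): "extent" ([left, top, width, height] in pixels, round what is visible of it).
- viewer.outline_of(target, camera): "pixels" (420x560 bool, what is visible of it) and "extent" ([left, top, width, height] in pixels, round what is visible of it).
- viewer.landmark_of(target, camera): "position" ([column, row] in pixels: a listed point, or the origin of a listed thing).
The state is a dict: "clock": time; "joint_pos": joint angles; "dq": joint speeds; "joint_efforts": joint torques, N m; "tcp_pos": TCP position; "orientation": TCP orientation; "force": force on the tool from outside, world axes, zero at the start; "wrist_torque": the same for the moment, N m; "grip_width": opening from 0.0 (shut) to 1.0 (fully open); "gripper_force": force on a finger pad.
Only numpy, scipy, OpenCV 4.12 (cv2) and the standard library are available. Lean on these libraries where they do the work, as an engineer would, in place of code of your own. Each camera call takes 0.05 s, during which the arm holds its last target. There are 200 camera calls.

## Working session

There is one attempt and no reset: what is moved stays moved. The work goes in short steps, each a Python script; the robot and the scene stay as the last script left them, time stands still between calls to the robot, and variables do not carry over. Pictures are saved under pics/ and viewed, at most 10 in all, crops included, and the job is handed in when it is done.

```bash
mkdir -p pics
cat > h.py <<'E'
import numpy as np, cv2
from station import manip, eoat, viewer
def w(cam,uv,d):
    c=viewer.camera_info(cam);K=np.array(c["camera_matrix"]);T=np.array(c["T"])
    p=np.linalg.inv(K)@[uv[0],uv[1],1]*d
    return (T@[*p,1])[:3]
def ray(cam,uv):
    o=w(cam,uv,0); v=w(cam,uv,1)-o; return o,v/np.linalg.norm(v)
def atz(cam,uv,z):
    o,v=ray(cam,uv); return o+v*(z-o[2])/v[2]
def tri(u1,u2):
    a,x=ray("scene",u1);b,y=ray("top",u2)
    s=np.linalg.lstsq(np.c_[x,-y],b-a,rcond=None)[0]
    p,q=a+s[0]*x,b+s[1]*y
    return (p+q)/2,np.linalg.norm(p-q)
E
python3 - <<'E'
from h import *
L={}
for c in("scene","top"):
    im,d=viewer.capture(c); cv2.imwrite(f"pics/{c}0.png",im)
    print(c,viewer.camera_info(c)["T"])
    for t in("seal_grip","cool_mark","sealer"):
        r=viewer.landmark_of(t,c)
        for k in r[:2]:
            p=k["position"]; dd=d[int(round(p[1])),int(round(p[0]))]
            print(c,t,k["conf"],p,w(c,p,dd).round(4))
        if r:L[c,t]=r[0]["position"]
    for t in("seal_dial","cool_mark"):print(t,[(k["conf"],k["extent"]) for k in viewer.spot_in(t,c)[:2]])
for t in("seal_grip","cool_mark","sealer"):
    if ("scene",t) in L and ("top",t) in L: print(t,tri(L["scene",t],L["top",t]))
print(manip.get_state())
E
```

```text
scene [[-0.36013545  0.73696546 -0.57200033  1.01921564]
 [ 0.93287435  0.27993991 -0.22666958  0.19331526]
 [-0.00692193 -0.61523618 -0.78831245  0.65569608]
 [ 0.          0.          0.          1.        ]]
scene seal_grip 0.56 [294.8, 144.1] [0.5111 0.0236 0.1056]
scene cool_mark 0.57 [213.7, 117.9] [ 0.4858 -0.1224  0.0877]
scene sealer 0.75 [240.3, 190.8] [ 0.6121 -0.0209  0.0932]
seal_dial [(0.56, [275.5, 128.1, 37.4, 44.3])]
cool_mark [(0.58, [208.7, 111.5, 24.3, 20.4])]
top [[ 0.00586978 -0.99072559  0.13575109  0.51947498]
 [-0.99970926 -0.00898873 -0.02237396  0.05260231]
 [ 0.02338668 -0.13558029 -0.99049031  0.73850754]
 [ 0.          0.          0.          1.        ]]
top seal_grip 0.83 [288.5, 294.9] [0.5055 0.0222 0.1056]
top cool_mark 0.85 [403.3, 310.8] [ 0.4857 -0.1264  0.0907]
top sealer 0.6 [338.7, 265.0] [ 0.545  -0.0481  0.0607]
seal_dial [(0.94, [262.9, 276.3, 47.7, 42.7])]
cool_mark [(0.57, [383.2, 305.6, 24.1, 28.0])]
seal_grip (array([0.50537398, 0.02182263, 0.09939299]), np.float64(0.00023790132638675093))
cool_mark (array([ 0.48489972, -0.12538636,  0.08656695]), np.float64(0.004374412969212436))
sealer (array([ 0.5469596 , -0.05599796,  0.00292286]), np.float64(0.0014572380402935769))
{'clock': 0.6, 'joint_pos': array([-1.34706929e+00,  8.71359005e-02,  1.37066609e+00, -1.87413426e-05,
        1.68362172e+00, -1.03074069e-01]), 'dq': array([ 0.00104438, -0.00037446, -0.00010864,  0.00183313,  0.00241925,
       -0.00043512]), 'joint_efforts': array([-9.49535170e-04, -3.51450598e+01, -3.13267136e+01, -2.49629884e-04,
        3.68526471e-04,  5.03638176e-06]), 'tcp_pos': array([ 0.17656561, -0.52090869,  0.21029317]), 'orientation': array([ 3.09957908e+00,  5.11025802e-01, -1.31984840e-05]), 'force': array([-0.92291103,  0.67869107,  0.06816018]), 'wrist_torque': array([ 0.02275411,  0.02437991, -0.00846365]), 'gripper_force': 0.0, 'grip_width': 0.9988439104513939}
```

Run:
```python
from h import *
c=viewer.camera_info("top");K=np.array(c["camera_matrix"]);Ti=np.linalg.inv(c["T"])
im=cv2.imread("pics/top0.png");out=[]
def rect(cx,cy,z,half=.065,n=390):
    # image up=+x, left=+y
    i,j=np.mgrid[0:n,0:n]; X=cx+half-2*half*(i+.5)/n; Y=cy+half-2*half*(j+.5)/n
    P=np.stack([X,Y,np.full_like(X,z),np.ones_like(X)],-1)@Ti.T
    q=P[...,:3]@K.T; return cv2.remap(im,(q[...,0]/q[...,2]).astype('f4'),(q[...,1]/q[...,2]).astype('f4'),cv2.INTER_CUBIC)
cv2.imwrite("pics/rect.png",np.hstack([rect(.506,.022,.062),rect(.506,.022,.104)]))
cv2.imwrite("pics/topbig.png",cv2.resize(im[230:370,220:440],None,fx=3.6,fy=3.6,interpolation=cv2.INTER_CUBIC))
```

```text
(no output)
```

View pics/rect.png

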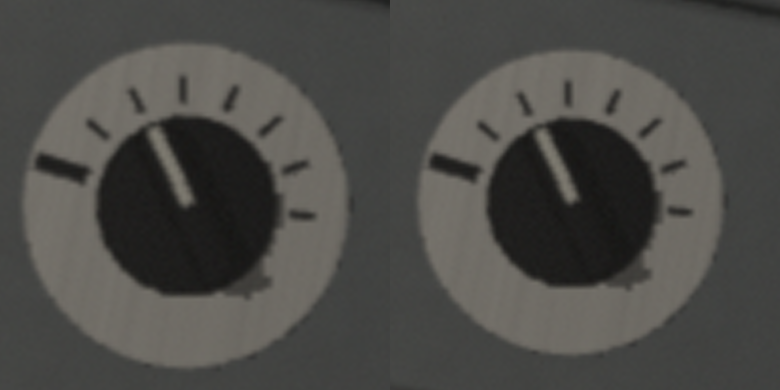

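View pics/topbig.png

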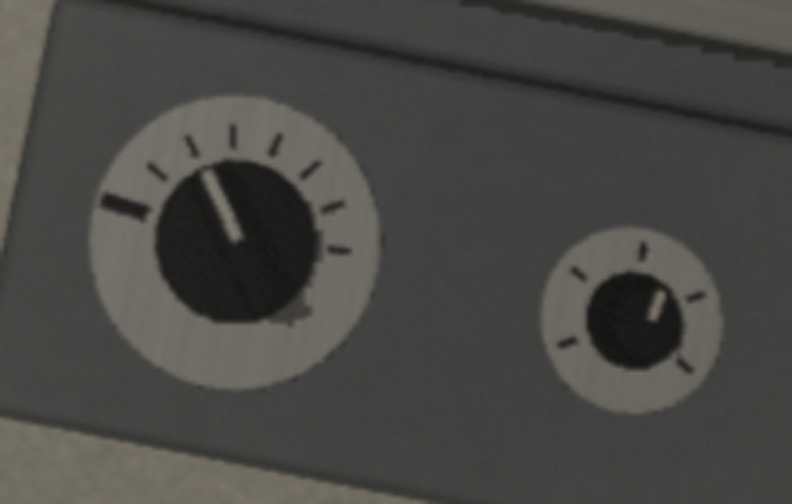

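The large dial's pointer line, at about (540,130) to (573,201) in the rectified crop, is on the second short tick. That makes the current setting 2, and zero is the thick tick at (62,168). The small dial is to the right, at (635,320) in the enlarged crop. Next I'll refine the axis from both cameras and check the IK.

```bash
cat >> h.py <<'E'
def rect(cam,im,cx,cy,z,half=.065,n=390):
    c=viewer.camera_info(cam);K=np.array(c["camera_matrix"]);Ti=np.linalg.inv(c["T"])
    i,j=np.mgrid[0:n,0:n]; X=cx+half-2*half*(i+.5)/n; Y=cy+half-2*half*(j+.5)/n
    P=np.stack([X,Y,np.full_like(X,z),np.ones_like(X)],-1)@Ti.T
    q=P[...,:3]@K.T; return cv2.remap(im,(q[...,0]/q[...,2]).astype('f4'),(q[...,1]/q[...,2]).astype('f4'),cv2.INTER_CUBIC)
def down(psi):return np.pi*np.array([np.cos(psi/2),np.sin(psi/2),0])
E
python3 - <<'E'
from h import *
for cam in("top","scene"):
    r=rect(cam,cv2.imread(f"pics/{cam}0.png"),.503,.025,.062)
    g=cv2.cvtColor(r,cv2.COLOR_BGR2GRAY); t,m=cv2.threshold(g,0,255,cv2.THRESH_OTSU)
    cs=cv2.findContours(m,0,2)[0];k=max(cs,key=cv2.contourArea)
    (u,v),(a,b),_=cv2.fitEllipse(cv2.convexHull(k)); print(cam,t,.568-(v+.5)/3000,.09-(u+.5)/3000,a/3,b/3)
    cv2.imwrite(f"pics/r_{cam}.png",r)
for psi in(24.6,24.6-180):
  for d in(0,-48):print(psi,d,manip.inverse_kinematics([.503,.025,.078],down(np.radians(psi+d))))
E
python3 -c "
import cv2,numpy as np
cv2.imwrite('pics/r2.png',np.hstack([cv2.imread('pics/r_top.png'),cv2.imread('pics/r_scene.png')]))"
```

```text
top 82.0 0.5025929921468099 0.02527032979329427 108.7830301920573 108.9678955078125
scene 109.0 0.5023858795166015 0.025224126180013018 108.3157450358073 109.92381795247395
24.6 0 [-6.29631401e-02  4.97978210e-02  1.67702630e+00 -4.44089210e-16
  1.41476854e+00  1.07848219e+00]
24.6 -48 [-6.29631401e-02  4.97978210e-02  1.67702630e+00 -4.44089210e-16
  1.41476854e+00  1.91624023e+00]
-155.4 0 [-6.29631401e-02  4.97978210e-02  1.67702630e+00 -4.44089210e-16
  1.41476854e+00 -2.06311046e+00]
-155.4 -48 [-0.06296314  0.04979782  1.6770263   0.          1.41476854 -1.22535242]
```

View pics/r2.png

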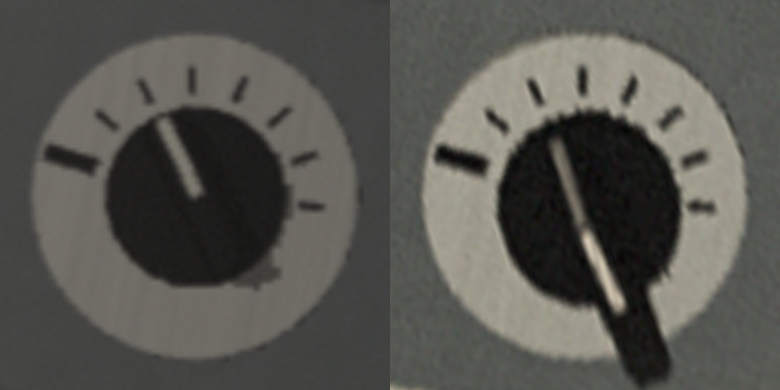

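Both views put the axis at (0.5025, 0.0252), with the plate measuring about 109 mm across, and the pointer at setting 2. I'll grasp the bar and turn it two clicks.

Run:
```python
from h import *
o=down(np.radians(24.6)); s=manip.get_state
def p(t): k=s();print(t,round(k["clock"],2),k["tcp_pos"].round(4),k["force"].round(1),k["wrist_torque"].round(2),round(k["grip_width"],3),round(k["gripper_force"],1),k["joint_pos"][5].round(3))
manip.move_ptp([.5025,.0252,.17],o)
eoat.set_gripper(.6); p("above")
print(manip.move_l([.5025,.0252,.078],velocity=.08,until_force=8)); p("down")
eoat.set_gripper(0,grasp_force=40); p("grip")
```

```text
above 3.31 [0.5025 0.025  0.17  ] [ 0.4 -0.5 -0.2] [ 0.   -0.01  0.  ] 0.599 0.0 1.079
False
down 4.61 [0.5031 0.0252 0.0788] [0.2 0.1 0.2] [0.02 0.03 0.03] 0.6 0.0 1.079
grip 5.03 [0.503  0.0246 0.0786] [ 0.7 -1.9  2.2] [-0.37 -0.07  0.02] 0.142 39.9 1.079
```

```bash
python3 - <<'E'
from h import *
s=manip.get_state
def p(t): k=s();print(t,round(k["clock"],2),k["tcp_pos"].round(4),k["force"].round(1),k["wrist_torque"].round(2),round(k["grip_width"],3),round(k["gripper_force"],1),k["joint_pos"][5].round(3))
q=np.array(s()["joint_pos"])
for i in range(1,5):
    t=q.copy(); t[5]+=i*np.radians(12); manip.movej(t); p(f"{i/2} click")
manip.dwell(.2); p("end")
for cam in("top","scene"):
    im,_=viewer.capture(cam); cv2.imwrite(f"pics/t1_{cam}.png",rect(cam,im,.5025,.0252,.062))
E
python3 -c "
import cv2,numpy as np
cv2.imwrite('pics/t1.png',np.hstack([cv2.imread('pics/t1_top.png'),cv2.imread('pics/t1_scene.png')]))"
```

```text
0.5 click 5.35 [0.5031 0.0245 0.0786] [ 0.4 -2.2  0.4] [-0.21 -0.06  0.01] 0.141 40.6 1.285
1.0 click 5.67 [0.5031 0.0245 0.0787] [-0.4 -1.5  0.2] [-0.24 -0.1   0.  ] 0.145 40.6 1.493
1.5 click 5.98 [0.503  0.0245 0.0786] [ 1.1 -1.5  0.9] [-0.33  0.   -0.12] 0.144 40.7 1.702
2.0 click 6.3 [0.5031 0.0245 0.0786] [-0.1 -3.   1. ] [-0.37 -0.07 -0.01] 0.141 40.7 1.911
end 6.5 [0.5031 0.0245 0.0786] [-0.2 -1.9  1.1] [-0.37 -0.07  0.06] 0.139 40.7 1.914
```

View pics/t1.png

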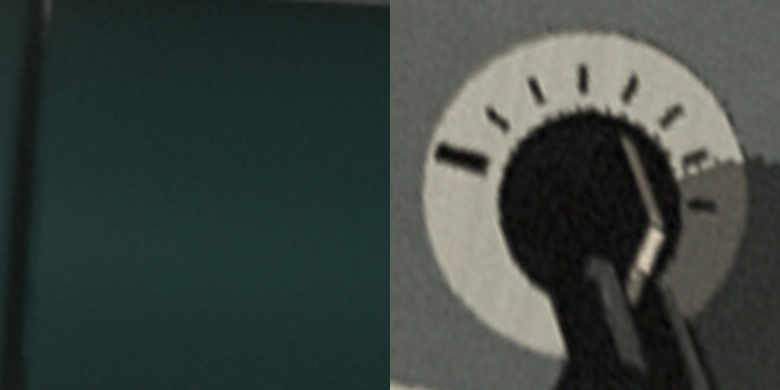

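In the scene half, the pointer's base at about (625,140) lines up with the fourth short tick at (630,90), and the dial turned along with the gripper. I'll release, retreat straight up and check.

Run:
```python
from h import *
eoat.set_gripper(.6); manip.dwell(.2)
x=manip.get_state()["tcp_pos"]
manip.move_l([x[0],x[1],.2],velocity=.1)
manip.movej([-1.347,.087,1.371,0,1.684,-.103])
for cam in("top","scene"):
    im,_=viewer.capture(cam); cv2.imwrite(f"pics/t2_{cam}.png",rect(cam,im,.5025,.0252,.062))
    if cam=="top": print([k for k in viewer.landmark_of("cool_mark",cam)])
print(manip.get_state()["clock"])
cv2.imwrite('pics/t2.png',np.hstack([cv2.imread('pics/t2_top.png'),cv2.imread('pics/t2_scene.png')]))
```

```text
[{'position': [402.6, 314.3], 'conf': 0.84}]
11.0417
```

View pics/t2.png

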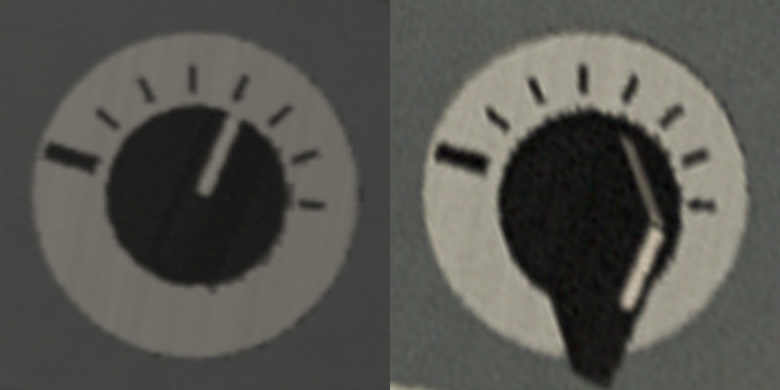

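The pointer line, (203,190) to (236,118), now points at the fourth short tick at (240,88). The arm is clear and the cooling dial wasn't touched, so I'm handing in.

```bash
python3 -c "
from h import *
print(manip.finish_job())"
```

```text
the job is handed in; nothing more can be done
None
```

The seal dial was turned clockwise two clicks, from 2 to 4, and released; the last picture shows its pointer at the fourth tick, the cooling dial was not touched, and the job was handed in at about 11 s.

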